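Stand the red parts case in its slot of the wire rack

TASK

Take the red parts case from the sloping rest and stand it upright on its edge in the rack slot that has the green floor, all the way down between the two wire dividers. Lower it in gently rather than dropping it, do not let it tip over on the way, and leave the blue case where it leans. Let go of the red case when it stands in the slot.

Things in the scene. Friction and masses are not known exactly. Their poses are not given: they have to be found in the camera images.
- red_case: Red rigid slab-shaped parts case, 26 mm thick (its x), 130 wide (y), 140 tall (z), about 0.3 kg. Origin: centre of its lower narrow face; z points up the case. Starts on a sloping grey rest, its top leaning 25 degrees from vertical to its -x side, towards the robot. Pinch its thickness at the middle of the top edge and lift along its z.
- blue_case: Blue case, same size and axes, to be left leaning beside the red one, at the rest's other place (15 to 45 mm between the cases; which is left or right varies). The rest's back plate (5 mm, on the cases' -x side) reaches 85 mm up a case, leaving the top 55 mm of both faces free; its ledge ends 27 mm from a case's middle plane on the +x side.
- green_pad: Fixed green floor plate of the wanted slot, 40 mm (its x, across the slot) by 158 mm (y, along it), 3 mm thick, green tabs on the rack's rims. Origin: centre of its underside, mid-slot; z up; the case stands on its top. Divider wires at x = -24 and +24 mm, 42 mm free between them; their tops 80 mm, and the side rims (y = -82, +82) 8 mm above this origin.
- rack: Fixed steel rack, 216 mm (x) by 176 mm (y), four slots 48 mm apart along x, axes as the green plate's; origin: centre of its underside on the table. Dividers: upside-down U hoops of 6 mm wire, 126 mm wide in y, tops 86 mm over the table. Two slots hold a grey and a black case, tops 111 mm high; one is empty with a white floor: not wanted.

How it is judged:
By the outcome, as a careful person would: the job done as asked, in the order asked, and still so for the second after the job is handed in, with the robot touching nothing.
It also fails if it takes over 42 s, if anything falls off the work surface, if the arm or the gripper's body presses on something with over 40 N, if the wrist force passes 120 N, or if a joint passes its speed limit or range.

ROBOT

A 6-joint arm with a two-finger parallel gripper is mounted at the origin on the work surface. World frame = base frame: x ahead of the robot, y to its left, z up, the work surface at z = 0. Lengths are in m, angles in degrees, forces in N, time in s.
With the tool pointing down it reaches from about 0.275 to 0.775 m from the base axis. Payload 14.6 kg.
Tool frame: the origin (TCP) lies at the very end of the fingers, on their centre line; the grasp point (between the pads) lies manip.grasp_offset behind it (manip.grasp_offset is the distance from the TCP to the grasp point, in m); z points along the fingers, y is the direction in which the jaws open and shut (so a half turn about z gives the same grasp; the last joint's range is limited). The gripper opens to 85 mm and grips with 20 to 120 N. Pads are 22 mm wide; open, the fingers measure 114 mm over their backs; the gripper's body (76 mm by 85 mm) begins 54 mm behind the grasp point. The pads swing forward as they close: fully open they stand 13 mm farther back than shut.
Start: joints at [-80.747, 15.075, -2.767, 72.158, 0, 81.102], TCP at [0.164, -0.499, 0.231] pointing down, gripper open.
Joint ranges: [-151.79, 151.79], [-50.71, 97.33], [-67.44, 78.34], [-121.81, 120.89], [-77.56, 73.72], [-180, 180]. Speed limits (degrees/s): [108.29, 108.29, 147.25, 159.86, 180, 180].

INTERFACE

Orientations are given as a 3x3 rotation matrix whose columns are the frame's x, y, z axes.
In Python, from bench import manip, get_image, camera_params gives the robot as it stands.
- The arm moves only by the shell command python3 -m pendant 'ROWS' [OPENING] [FORCE]. ROWS is JSON, a list of rows, each a list of 4 numbers: the shift along the world's x, y, z in mm, then the turn about the world's z in degrees. A call has 1 to 5 rows; each row is the pose to reach, as a shift and turn from the pose commanded when the call began; what a row does not reach only later rows make up. A row lasts 1/8 s, in which the tool goes at most 62.5 mm and 10.7 degrees, less where a joint would pass 70% of its speed; a pose out of reach is approached as far as the arm can. A call with a gripper value outside its range is refused whole. OPENING is the opening, from 0 (shut) to 1 (fully open), set as the call begins (- or left out, the last holds). The fingers move at their own pace and stop on an object; FORCE is the grip in N (left out, the last holds). Time passes only in rows, so rows that repeat a pose let the fingers close. It gives the time, the measured TCP pose, the force and the opening at its end, in the units of the state.
- manip.get_obs(): the state, without advancing time (a new reading comes with each control period).
- get_image(name): name is "scene" or "top" or "wrist"; returns (picture, depth): 384x512x3 uint8, red, green, blue; 384x512 float32, m along the optical axis (not along the pixel's ray), 0 where there is no reading.
- camera_params(name): a dict with "fov_y" (degrees; the focal length in pixels is half the picture's height over the tangent of half this angle, whatever the lens; pixels are square), "cx", "cy" (the principal point, pixels), "dist" ([k1, k2, p1, p2, k3] as OpenCV has them; the pictures are not rectified), "extrinsics" (4x4, takes a point from camera to world coordinates). Camera axes: x right, y down, z forward; pixel columns grow to the right and rows downward; lengths in m; the calibration is good to about 2 mm. A picture is of the moment at which its call begins: read the wrist's pose just before it. camera_params takes no time and is no camera call; for the wrist camera it gives the pose at the moment of the call.
- manip.close_job(): hands the job in, once; it reports no verdict.
The state is a dict: "time_s": time; "qpos": joint angles; "qd": joint speeds; "joint_torque": joint torques, N m; "tool_pos": TCP position; "tcp_rot": TCP orientation; "contact_force": force on the tool from outside, world axes, zero at the start; "ft_torque": the same for the moment, N m; "width": opening from 0.0 (shut) to 1.0 (fully open).
Only numpy, scipy, OpenCV 4.12 (cv2) and the standard library are available. Lean on these libraries where they do the work, as an engineer would, in place of code of your own. Each camera call takes 0.05 s, during which the arm holds its last target. There are 200 camera calls.

## Working session

There is one attempt and no reset: what is moved stays moved. The work goes in short steps, Python scripts to look and compute and a shell command to move; the robot and the scene stay as the last step left them, time stands still between calls to the robot, and variables do not carry over. Pictures are saved under pics/ and viewed, about 8 in all and at most 12, crops included, and the job is handed in when it is done.

```bash
mkdir -p pics; ls
cat > h.py <<'E'
import numpy as np, cv2
from bench import manip, get_image, camera_params
def K(p):
    f=192/np.tan(np.radians(p["fov_y"])/2)
    return np.array([[f,0,p["cx"]],[0,f,p["cy"]],[0,0,1]])
def shot(n):
    p=camera_params(n); im,d=get_image(n); return p,im,d
def pts(p,uv,d):
    """uv Nx2 pixels, d depth along axis -> world"""
    n=cv2.undistortPoints(np.float64(uv).reshape(-1,1,2),K(p),np.float64(p["dist"])).reshape(-1,2)
    c=np.c_[n,np.ones(len(n))]*np.asarray(d).reshape(-1,1)
    E=np.array(p["extrinsics"]); return c@E[:3,:3].T+E[:3,3]
def cloud(p,m,d):
    v,u=np.nonzero(m&(d>0)); return pts(p,np.c_[u,v],d[v,u]),np.c_[u,v]
def mask(im,c):
    h=cv2.cvtColor(im,cv2.COLOR_RGB2HSV); H,S,V=[h[...,i].astype(int) for i in range(3)]
    ok=(S>110)&(V>40)
    m={'red':(H<8)|(H>172),'green':(H>40)&(H<85),'blue':(H>95)&(H<130)}[c]&ok
    return cv2.erode(m.astype(np.uint8),np.ones((3,3)))>0
def save(n,im): cv2.imwrite('pics/'+n,im[...,::-1])
E
python3 - <<'E'
from h import *
print(manip.grasp_offset, manip.get_obs()['time_s'])
ims=[]
for n in("scene","top"):
    p,im,d=shot(n);ims.append(im); np.savez(n,im=im,d=d)
    print(n,np.round(np.array(p["extrinsics"]),3).tolist(),p["fov_y"],p["dist"])
    for c in('red','green','blue'):
        m=mask(im,c);P,uv=cloud(p,m,d)
        if len(P): print(c,len(P),uv.min(0),uv.max(0),P.min(0).round(3),P.max(0).round(3),np.median(P,0).round(3))
    save(n+'0.png',im)
E
```

```text
pics
0.0187 0.0
scene [[0.716, 0.593, -0.369, 0.892], [0.698, -0.614, 0.368, -0.282], [-0.009, -0.521, -0.854, 0.772], [0.0, 0.0, 0.0, 1.0]] 55.66607342313995 [-0.05558236  0.          0.          0.          0.        ]
red 1283 [216  29] [303 176] [0.033 0.111 0.014] [0.595 0.457 0.164] [0.544 0.16  0.131]
green 512 [120 260] [194 323] [ 0.574 -0.346  0.005] [ 0.614 -0.172  0.023] [ 0.6   -0.267  0.01 ]
blue 13224 [204  66] [511 383] [ 0.491 -0.308  0.002] [0.958 0.638 0.163] [0.824 0.412 0.119]
top [[0.019, -0.999, 0.047, 0.49], [-1.0, -0.019, 0.009, 0.047], [-0.009, -0.047, -0.999, 1.13], [0.0, 0.0, 0.0, 1.0]] 44.652391410478565 [-0.18709558  0.          0.          0.          0.        ]
red 1127 [ 85 162] [224 383] [0.038 0.113 0.013] [0.59  0.462 0.163] [0.528 0.193 0.151]
green 703 [346 157] [417 172] [ 0.578 -0.346  0.002] [ 0.611 -0.168  0.025] [ 0.594 -0.251  0.008]
blue 18688 [5 4] [511 203] [ 0.488 -0.578 -0.001] [0.957 0.64  0.166] [0.826 0.424 0.118]
```

View pics/scene0.png

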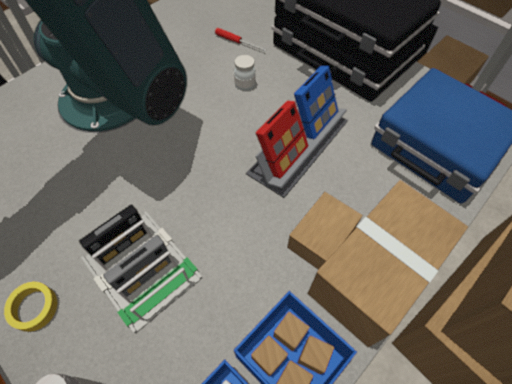

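View pics/top0.png

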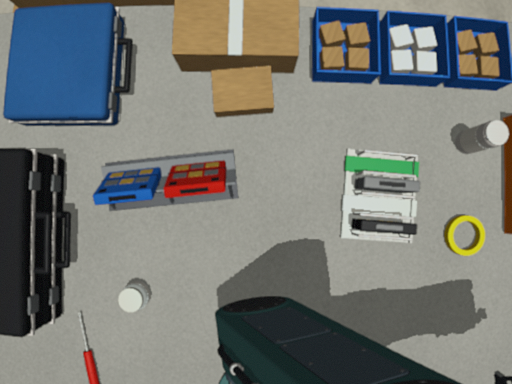

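The scene view shows the red case around (283,138) and the blue one at (317,102), both on the rest, with the rack at (140,265) and its green slot on the far +x side. The top view agrees: red (197,178), blue (127,184), green floor (380,164). Next I'll measure the red case and the green slot.

```bash
cat > m.py <<'E'
from h import *
print(np.round(manip.get_obs()['tcp_rot'],3).tolist())
def comp(m,near):
    n,l,s,c=cv2.connectedComponentsWithStats(cv2.dilate(m.astype(np.uint8),np.ones((5,5))))
    i=1+np.argmin(np.linalg.norm(c[1:]-near,axis=1)); return m&(l==i)
def hull(m):
    v,u=np.nonzero(m);o=np.zeros(m.shape,np.uint8)
    cv2.fillConvexPoly(o,cv2.convexHull(np.c_[u,v].astype(np.int32)),1);return cv2.erode(o,np.ones((3,3)))>0
for n,r,b,g in(("scene",(283,138),(317,102),(160,292)),("top",(197,178),(127,184),(382,164))):
    p=camera_params(n);z=np.load(n+'.npz');im,d=z['im'],z['d']
    for c,near in(('red',r),('blue',b)):
        P,_=cloud(p,hull(comp(mask(im,c),near)),d)
        # local normals by ransac plane for front face
        best=0;rng=np.random.default_rng(0)
        for _ in range(300):
            q=P[rng.choice(len(P),3,False)];nn=np.cross(q[1]-q[0],q[2]-q[0]);nn/=np.linalg.norm(nn)+1e-12
            nn*=np.sign(nn[0])
            if abs(np.degrees(np.arcsin(np.clip(nn[2],-1,1)))-25)>8: continue
            k=abs((P-q[0])@nn)<.0025
            if k.sum()>best:best=k.sum();K0=k
        Q=P[K0];c0=Q.mean(0);nn=np.linalg.svd(Q-c0)[2][2];nn*=np.sign(nn[0])
        yaw=np.degrees(np.arctan2(nn[1],nn[0]));tilt=np.degrees(np.arcsin(nn[2]))
        yx=np.cross([0,0,1],nn);yx/=np.linalg.norm(yx);zx=np.cross(nn,yx)
        A=Q@np.c_[nn,yx,zx];B=P@np.c_[nn,yx,zx]
        lo,hi=np.percentile(A,[1,99],axis=0)
        t=B[:,2]; top=np.percentile(A[:,2],99)
        mid=np.array([np.median(A[:,0])-.013,(lo[1]+hi[1])/2,top])
        R=np.c_[nn,yx,zx]
        print(n,c,len(P),best,'yaw',yaw.round(1),'tilt',tilt.round(1),'w',(hi-lo).round(4),'top centre',(R@mid).round(4),'origin',(R@(mid-[0,0,.14])).round(4))
    m=mask(im,'green');m=comp(m,g);P,_=cloud(p,m,d)
    lowp=P[P[:,2]<.012]; 
    rc=cv2.minAreaRect((P[:,:2]*1000).astype(np.float32));print(n,'green',np.round(rc,2) if 0 else rc,'zs',np.percentile(P[:,2],[5,50,95]).round(4))
    rc=cv2.minAreaRect((lowp[:,:2]*1000).astype(np.float32));print('  low',rc)
E
python3 m.py
```

```text
[[0.95, 0.311, -0.0], [0.311, -0.95, 0.001], [0.0, -0.001, -1.0]]
scene red 1808 1555 yaw 6.6 tilt 25.4 w [0.0046 0.1183 0.1205] top centre [0.5213 0.1708 0.1576] origin [0.5809 0.1777 0.0311]
scene blue 1483 1168 yaw 6.6 tilt 25.2 w [0.0047 0.12   0.1193] top centre [0.5037 0.3257 0.1567] origin [0.563  0.3326 0.0301]
scene green ((594.347412109375, -258.7965393066406), (173.15882873535156, 30.282489776611328), 86.63419342041016) zs [0.0072 0.0099 0.0203]
  low ((594.3036499023438, -258.7837219238281), (158.6118621826172, 30.193607330322266), 86.63419342041016)
top red 1521 1059 yaw 6.9 tilt 25.7 w [0.0042 0.1172 0.1119] top centre [0.5207 0.1733 0.1567] origin [0.5809 0.1805 0.0305]
top blue 1414 949 yaw 6.6 tilt 26.1 w [0.0047 0.1165 0.1073] top centre [0.5014 0.3242 0.1576] origin [0.5626 0.3313 0.0319]
top green ((592.7772216796875, -256.9526672363281), (177.9613800048828, 29.876039505004883), 87.90495300292969) zs [0.0046 0.0084 0.0182]
  low ((593.37255859375, -258.9783630371094), (157.9075469970703, 29.465784072875977), 88.350341796875)
```

```bash
python3 -m pendant '[[20,45,30,10],[45,100,50,20],[72,155,60,30],[100,208,70,40],[128,260,70,50]]' 1 40
```

```text
time_s: 0.72
tool_pos: [0.2921, -0.2373, 0.3018]
tcp_rot: [[0.367, 0.93, 0.001], [0.93, -0.367, -0.001], [-0.0, 0.001, -1.0]]
contact_force: [0.4, -1.0, -0.1]
width: 1.002
```

```bash
python3 -m pendant '[[28,54,0,8],[56,106,0,16],[84,160,0,24],[112,212,0,28.6],[140,266,0,28.6]]'
```

```text
time_s: 1.35
tool_pos: [0.432, 0.0292, 0.3012]
tcp_rot: [[-0.119, 0.993, 0.0], [0.993, 0.119, -0.0], [-0.0, 0.0, -1.0]]
contact_force: [1.5, -1.8, 0.1]
width: 0.995
```

```bash
python3 -m pendant '[[28,52,0,0],[54,100,0,0],[78,145,0,0],[78,145,0,0]]'
```

```text
time_s: 1.85
tool_pos: [0.5103, 0.1746, 0.3]
tcp_rot: [[-0.121, 0.993, -0.002], [0.993, 0.121, 0.0], [0.0, -0.002, -1.0]]
contact_force: [-0.4, -0.9, 0.2]
width: 1.0
```

Run:
```python
from h import *
p,im,d=shot("wrist");save('w1.png',im);np.savez('w1',im=im,d=d)
print(np.round(np.array(p["extrinsics"]),3).tolist())
m=mask(im,'red');P,uv=cloud(p,m,d)
P=P[(P[:,0]>.4)]
t=P[P[:,2]>P[:,2].max()-.02]
print(P.min(0),P.max(0))
# top narrow face: normal (-sin25 dir, cos25): rotate to case frame yaw 6.8
a=np.radians(6.8);b=np.radians(25.3)
nx=np.array([np.cos(a)*np.cos(b),np.sin(a)*np.cos(b),np.sin(b)]);y=np.array([-np.sin(a),np.cos(a),0]);z=np.cross(nx,y)
L=P@np.c_[nx,y,z]
print('case frame lo/hi',np.percentile(L,[1,99],axis=0).round(4))
T=L[L[:,2]>np.percentile(L[:,2],99)-.004]
lo,hi=np.percentile(T,[1,99],axis=0);print('topface',len(T),lo,hi,'centre',np.c_[nx,y,z]@((lo+hi)/2))
```

```text
[[0.993, 0.116, 0.033, 0.502], [0.121, -0.949, -0.293, 0.249], [-0.002, 0.295, -0.956, 0.444], [0.0, 0.0, 0.0, 1.0]]
[0.50483533 0.11493188 0.04531433] [0.59277098 0.24773323 0.16344686]
case frame lo/hi [[ 0.5437  0.0543 -0.2038]
 [ 0.5672  0.1783 -0.0861]]
topface 2510 [ 0.54334524  0.05340976 -0.08988057] [ 0.56660923  0.17758786 -0.08592519] centre [0.52184192 0.17854292 0.15770242]
```

View pics/w1.png

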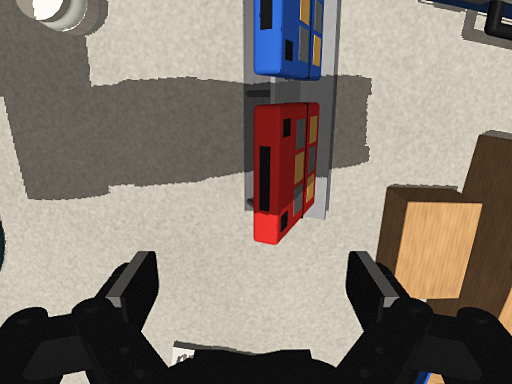

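The wrist view shows the red top face at about (267,175), between the jaws, with the blue case well clear at (285,35). The tool stays vertical. So I'll grip lightly while the case is tilted, then bring it upright by moving +x and up as the pads square it.

```bash
python3 -m pendant '[[10,2,-45,0],[20,3,-90,0],[20,3,-130,0],[20,3,-160,0],[20,3,-180,0]]'
```

```text
time_s: 2.52
tool_pos: [0.5286, 0.1738, 0.1201]
tcp_rot: [[-0.116, 0.993, -0.001], [0.993, 0.116, -0.0], [-0.0, -0.001, -1.0]]
contact_force: [0.7, 0.7, -0.1]
width: 0.999
```

```bash
python3 -m pendant '[[0,0,0,0],[0,0,0,0],[0,0,0,0],[0,0,0,0]]' 0.2 20; python3 -m pendant '[[0,0,0,0],[0,0,0,0],[0,0,0,0]]'
python3 - <<'E'
from h import *
p,im,d=shot("scene");save('s2.png',cv2.resize(im[60:220,180:400],None,fx=3,fy=3))
E
```

```text
time_s: 3.02
tool_pos: [0.5306, 0.175, 0.1228]
tcp_rot: [[-0.117, 0.993, 0.003], [0.993, 0.117, -0.0], [-0.0, 0.003, -1.0]]
contact_force: [0.8, -2.2, 6.3]
width: 0.463
time_s: 3.4
tool_pos: [0.5306, 0.175, 0.1228]
tcp_rot: [[-0.117, 0.993, 0.003], [0.993, 0.117, -0.0], [-0.0, 0.003, -1.0]]
contact_force: [-0.2, -1.3, 6.5]
width: 0.461
```

View pics/s2.png

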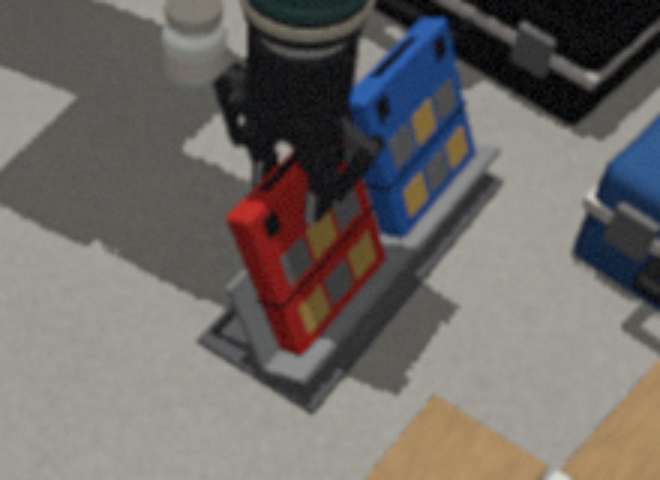

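The crop shows the fingers pinching the red case at its tilted top edge (330,170). The opening stalled at 39 mm, as predicted. Now I'll bring it upright.

```bash
python3 -m pendant '[[5,1,3,0],[10,1,6,0],[15,2,9,0],[20,2,12,0],[25,3,14,0]]' 0.2 20; python3 -m pendant '[[5,1,3,0],[10,1,5,0],[15,2,8,0],[20,2,11,0],[20,2,14,0]]'
```

```text
time_s: 4.08
tool_pos: [0.5553, 0.1782, 0.1368]
tcp_rot: [[-0.118, 0.993, 0.002], [0.993, 0.118, 0.0], [0.0, 0.002, -1.0]]
contact_force: [-2.1, -1.4, 9.6]
width: 0.368
time_s: 4.7
tool_pos: [0.5745, 0.18, 0.1491]
tcp_rot: [[-0.117, 0.993, -0.001], [0.993, 0.117, -0.0], [-0.0, -0.001, -1.0]]
contact_force: [0.6, 0.1, -4.0]
width: 0.303
```

The opening is now 26 mm, so the pads are flat on the case and it carries freely. I'll firm up the grip and lift straight up.

```bash
python3 -m pendant '[[0,0,0,0],[0,0,4,0],[0,0,12,0],[0,0,26,0],[0,0,44,0]]' 0.2 60; python3 -m pendant '[[0,0,25,0],[0,0,50,0],[0,0,80,0],[0,0,110,0],[0,0,110,0]]'
python3 - <<'E'
from h import *
p,im,d=shot("scene");save('s3.png',im)
m=mask(im,'red');P,uv=cloud(p,m,d);k=P[:,0]>.4;P=P[k]
print(P.min(0).round(4),P.max(0).round(4))
Q=P;
c=np.median(P,0);rng=np.random.default_rng(0);best=0
for _ in range(300):
    q=P[rng.choice(len(P),3,False)];n=np.cross(q[1]-q[0],q[2]-q[0]);n/=np.linalg.norm(n)+1e-12;n*=np.sign(n[0])
    if n[0]<.8: continue
    k=abs((P-q[0])@n)<.0025
    if k.sum()>best:best=k.sum();K0=k
Q=P[K0];n=np.linalg.svd(Q-Q.mean(0))[2][2];n*=np.sign(n[0]);print(len(P),best,n.round(3),np.degrees(np.arctan2(n[1],n[0])),Q.min(0),Q.max(0))
E
```

```text
time_s: 5.32
tool_pos: [0.5745, 0.1801, 0.1945]
tcp_rot: [[-0.118, 0.993, 0.0], [0.993, 0.118, 0.0], [0.0, 0.0, -1.0]]
contact_force: [-0.0, -0.0, -3.5]
width: 0.295
time_s: 5.95
tool_pos: [0.5753, 0.1803, 0.3057]
tcp_rot: [[-0.118, 0.993, 0.004], [0.993, 0.118, 0.001], [0.0, 0.004, -1.0]]
contact_force: [0.1, -0.4, -4.0]
width: 0.294
[0.5625 0.1154 0.2036] [0.5968 0.2443 0.3379]
1012 461 [0.994 0.11  0.019] 6.309255937601844 [0.57702682 0.11734159 0.20511674] [0.59679881 0.24297291 0.33759602]
```

View pics/s3.png

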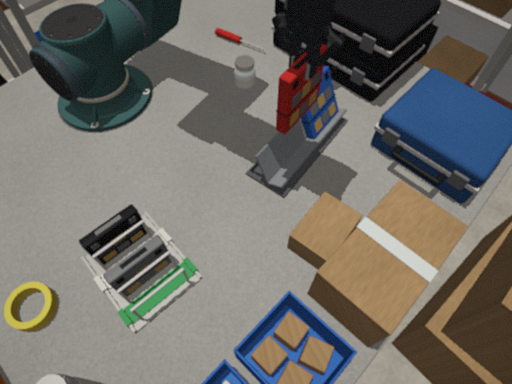

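The case hangs upright in the grip at about (298,92). Its yaw is 6.3° and its bottom is 105 mm below the TCP. The blue case hasn't moved at (320,105). Next I'll refine the slot pose.

Run:
```python
from h import *
out=[]
for n in("scene","top"):
    p,im,d=shot(n)
    h=cv2.cvtColor(im,cv2.COLOR_RGB2HSV).astype(int)
    g=(h[...,0]>40)&(h[...,0]<85)&(h[...,1]>80)&(h[...,2]>40)
    P,uv=cloud(p,g,d);k=(abs(P[:,0]-.594)<.05)&(abs(P[:,1]+.259)<.11)&(P[:,2]<.03);P=P[k]
    # right(+x) edge line: max x per y-bin
    for name,f in(("max",np.max),("min",np.min)):
        b=[(y,f(P[(abs(P[:,1]-y)<.004),0])) for y in np.arange(-.335,-.18,.008)]
        b=np.array(b);c=np.polyfit(b[:,0],b[:,1],1)
        r=b[:,1]-np.polyval(c,b[:,0]);kk=abs(r)<np.median(abs(r))*2.5;c=np.polyfit(b[kk,0],b[kk,1],1)
        print(n,name,'edge yaw',-np.degrees(np.arctan(c[0])).round(2),'x@-.259',np.polyval(c,-.259).round(4), (b[:,1]*1000).round().astype(int))
    for s in(-1,1):
        t=P[(s*(P[:,1]+.259)>.078)];print('tab',s,len(t),np.percentile(t,[2,50,98],axis=0).round(4).tolist())
    print('y',P[:,1].min(),P[:,1].max())
    # rack outline from bright/low-sat
    if n=="top": save('rack.png',cv2.resize(im[130:260,320:440],None,fx=5,fy=5))
```

```text
scene max edge yaw -3.63 x@-.259 0.6121 [607 614 607 609 609 610 611 611 612 612 614 612 613 614 615 615 615 610
 616 617]
scene min edge yaw -3.88 x@-.259 0.5743 [570 570 570 570 571 572 572 573 573 576 575 575 577 577 578 578 577 577
 577 580]
tab -1 109 [[0.5708, -0.3483, 0.006], [0.59, -0.3422, 0.0191], [0.6058, -0.3371, 0.0219]]
tab 1 97 [[0.5816, -0.1809, 0.0061], [0.5987, -0.175, 0.0193], [0.6162, -0.1687, 0.0214]]
y -0.3491149854270897 -0.16839551434069983
top max edge yaw -3.66 x@-.259 0.609 [603 606 606 605 605 607 607 607 609 609 609 609 611 611 611 613 613 612
 612 614]
top min edge yaw -2.71 x@-.259 0.579 [573 576 576 576 578 578 578 577 580 579 579 582 581 581 581 583 581 578
 578 578]
tab -1 69 [[0.5709, -0.3486, 0.0053], [0.588, -0.3427, 0.0178], [0.6027, -0.3374, 0.0215]]
tab 1 85 [[0.5792, -0.1806, 0.0074], [0.5963, -0.1731, 0.0179], [0.6134, -0.1663, 0.0225]]
y -0.3490232475657999 -0.16572796513942822
```

View pics/rack.png

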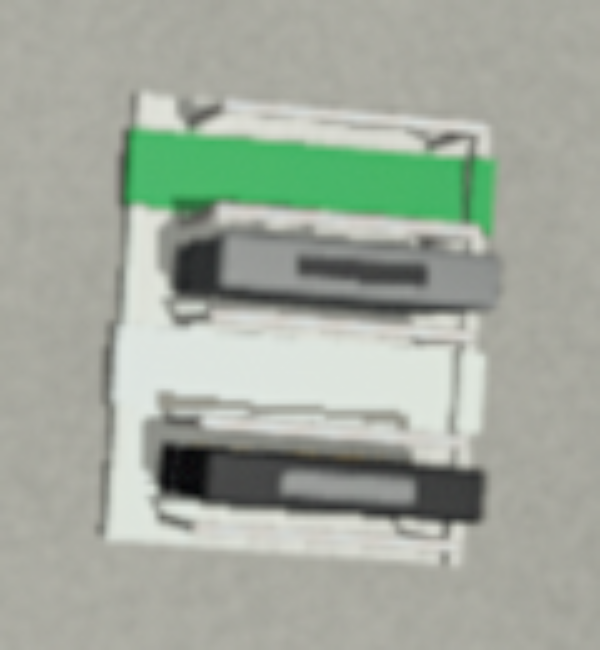

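In the top crop the green slot runs from (130,165) to (490,195), next to the grey case. The green edges and tabs put the slot centre at about (0.593, -0.2585) with yaw -3.5°, so the turn is -10°. Carrying it over.

```bash
python3 -m pendant '[[1,-15,0,0],[3,-45,0,-2],[5,-90,0,-4],[7,-140,0,-6],[9,-190,0,-8]]'; python3 -m pendant '[[2,-50,0,-2],[4,-100,0,-2],[6,-150,0,-2],[8,-195,0,-2],[9,-225,0,-2]]'; python3 -m pendant '[[0,-16,0,0],[0,-24,0,0],[0,-24,0,0]]'
cat > chk.py <<'E'
from h import *
import sys
o=manip.get_obs();print(o['time_s'],np.round(o['tool_pos'],4),'yaw',np.degrees(np.arctan2(o['tcp_rot'][1][1],o['tcp_rot'][0][1])).round(2),np.round(o['contact_force'],1))
for n in("scene","top"):
    p,im,d=shot(n);m=mask(im,'red');P,uv=cloud(p,m,d);k=(P[:,0]>.4);P=P[k]
    if len(P)<50: print(n,'few');continue
    print(n,len(P),'lo',np.percentile(P,1,axis=0).round(4),'hi',np.percentile(P,99,axis=0).round(4))
    if n=="scene" or 1:
        rng=np.random.default_rng(0);best=0
        for _ in range(400):
            q=P[rng.choice(len(P),3,False)];v=np.cross(q[1]-q[0],q[2]-q[0]);v/=np.linalg.norm(v)+1e-12;v*=np.sign(v[0])
            if v[0]<.85: continue
            k=abs((P-q[0])@v)<.002
            if k.sum()>best:best=k.sum();K0=k
        if best>60:
            Q=P[K0];c=Q.mean(0);v=np.linalg.svd(Q-c)[2][2];v*=np.sign(v[0]);print('  face',best,'yaw',np.degrees(np.arctan2(v[1],v[0])).round(1),'tilt',np.degrees(np.arcsin(v[2])).round(1),'at',c.round(4),'mid x at y=-.2585',((c-.013*v)[0]-v[1]/v[0]*(-.2585-c[1])).round(4))
    if n=="scene": save(sys.argv[1],cv2.resize(im[130:350,60:300],None,fx=2.5,fy=2.5))
E
python3 chk.py s4.png
```

```text
time_s: 6.72
tool_pos: [0.583, -0.0121, 0.3026]
tcp_rot: [[0.023, 1.0, -0.001], [1.0, -0.023, -0.0], [-0.0, -0.001, -1.0]]
contact_force: [0.2, 0.1, -2.9]
width: 0.295
time_s: 7.35
tool_pos: [0.5917, -0.2376, 0.3023]
tcp_rot: [[0.058, 0.998, -0.001], [0.998, -0.058, 0.0], [0.0, -0.001, -1.0]]
contact_force: [-0.7, 0.7, -3.8]
width: 0.295
time_s: 7.72
tool_pos: [0.5925, -0.2586, 0.3032]
tcp_rot: [[0.057, 0.998, -0.0], [0.998, -0.057, 0.0], [0.0, -0.0, -1.0]]
contact_force: [-0.1, 0.1, -3.5]
width: 0.298
7.725 [ 0.5925 -0.2586  0.3032] yaw -3.24 [-0.1  0.1 -3.5]
scene 2240 lo [ 0.5831 -0.3175  0.2105] hi [ 0.6099 -0.1963  0.3352]
  face 1596 yaw -3.3 tilt 0.6 at [ 0.6058 -0.259   0.2897] mid x at y=-.2585 0.5928
top 686 lo [ 0.5788 -0.2577  0.2208] hi [ 0.6028 -0.1896  0.3356]
  face 233 yaw -4.7 tilt -0.0 at [ 0.5815 -0.2158  0.2954] mid x at y=-.2585 0.565
```

View pics/s4.png

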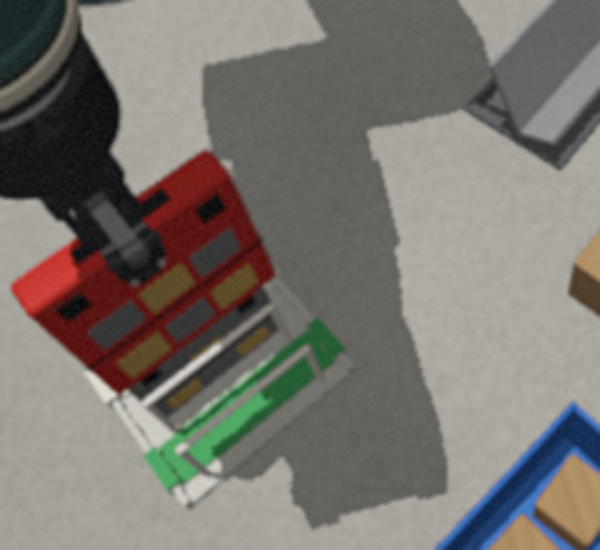

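The case hangs upright (0.6° tilt, yaw -3.3°), and its mid-plane x of 0.5928 is over the slot centre. The picture also shows it parallel to the green strip at (250,400). Lowering in stages.

```bash
python3 -m pendant '[[0,0,-20,0],[0,0,-45,0],[0,0,-70,0],[0,0,-90,0],[0,0,-100,0]]'; python3 -m pendant '[[0,0,-6,0],[0,0,-14,0],[0,0,-22,0],[0,0,-30,0],[0,0,-30,0]]'; python3 chk.py s5.png
```

```text
time_s: 8.45
tool_pos: [0.5923, -0.2578, 0.2026]
tcp_rot: [[0.056, 0.998, -0.001], [0.998, -0.056, 0.001], [0.001, -0.001, -1.0]]
contact_force: [-0.3, 0.3, -2.6]
width: 0.298
time_s: 9.07
tool_pos: [0.5923, -0.2587, 0.1726]
tcp_rot: [[0.057, 0.998, -0.001], [0.998, -0.057, 0.001], [0.0, -0.001, -1.0]]
contact_force: [-0.8, -0.4, -4.1]
width: 0.293
9.075 [ 0.5923 -0.2587  0.1726] yaw -3.25 [-0.8 -0.4 -4.1]
scene 1240 lo [ 0.5826 -0.3169  0.0876] hi [ 0.6094 -0.1968  0.2051]
  face 786 yaw -3.3 tilt 0.7 at [ 0.6054 -0.2591  0.1642] mid x at y=-.2585 0.5924
top 469 lo [ 0.5785 -0.2528  0.0918] hi [ 0.6027 -0.1901  0.2055]
  face 138 yaw -3.4 tilt -0.5 at [ 0.5806 -0.2163  0.1749] mid x at y=-.2585 0.5651
```

View pics/s5.png

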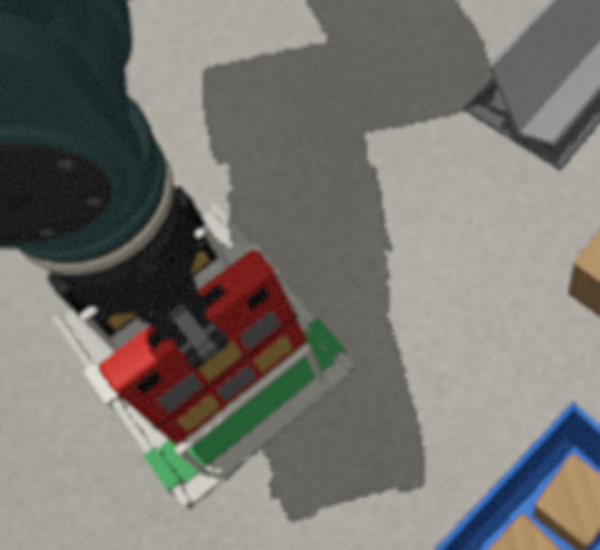

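The case is entering between the wires, with the front wire in front of its face at (250,400) and no contact force. Continuing slowly.

```bash
python3 -m pendant '[[0,0,-10,0],[0,0,-20,0],[0,0,-30,0],[0,0,-40,0],[0,0,-48,0]]'; python3 -m pendant '[[0,0,-2,0],[0,0,-4,0],[0,0,-6,0],[0,0,-7,0],[0,0,-7,0]]'
```

```text
time_s: 9.8
tool_pos: [0.5924, -0.2588, 0.1244]
tcp_rot: [[0.057, 0.998, -0.0], [0.998, -0.057, 0.0], [0.0, -0.0, -1.0]]
contact_force: [0.2, 1.3, -3.3]
width: 0.293
time_s: 10.42
tool_pos: [0.5928, -0.259, 0.119]
tcp_rot: [[0.057, 0.998, 0.001], [0.998, -0.057, -0.001], [-0.001, 0.001, -1.0]]
contact_force: [-1.2, 1.2, 5.5]
width: 0.288
```

```bash
python3 -m pendant '[[0,0,-1,0],[0,0,-2,0],[0,0,-2,0]]'; python3 chk.py s6.png
python3 - <<'E'
from h import *
p,im,d=shot("scene")
m=mask(im,'red');P,uv=cloud(p,m,d);P=P[P[:,0]>.4]
for y in np.arange(-.315,-.19,.01):
    q=P[abs(P[:,1]-y)<.005]
    if len(q): print(y.round(3),len(q),np.percentile(q[:,2],[98]).round(4),end='; ')
E
```

```text
time_s: 10.8
tool_pos: [0.5931, -0.2591, 0.1189]
tcp_rot: [[0.057, 0.998, 0.003], [0.998, -0.057, -0.002], [-0.002, 0.003, -1.0]]
contact_force: [-5.5, 4.3, 27.1]
width: 0.297
10.8 [ 0.5931 -0.2591  0.1189] yaw -3.24 [-5.5  4.3 27.1]
scene 909 lo [ 0.5817 -0.3168  0.0808] hi [ 0.6098 -0.1974  0.1518]
  face 474 yaw -3.5 tilt 0.7 at [ 0.606  -0.2574  0.127 ] mid x at y=-.2585 0.5929
top 397 lo [ 0.5791 -0.251   0.0426] hi [ 0.6031 -0.1907  0.1512]
  face 113 yaw -2.7 tilt -1.2 at [ 0.5809 -0.2189  0.1252] mid x at y=-.2585 0.566
-0.315 125 [0.1512]; -0.305 96 [0.1514]; -0.295 105 [0.1515]; -0.285 105 [0.1523]; -0.275 35 [0.1507]; -0.245 35 [0.1516]; -0.235 81 [0.1506]; -0.225 98 [0.151]; -0.215 80 [0.1512]; -0.205 108 [0.1506]; -0.195 46 [0.1506];
```

View pics/s6.png

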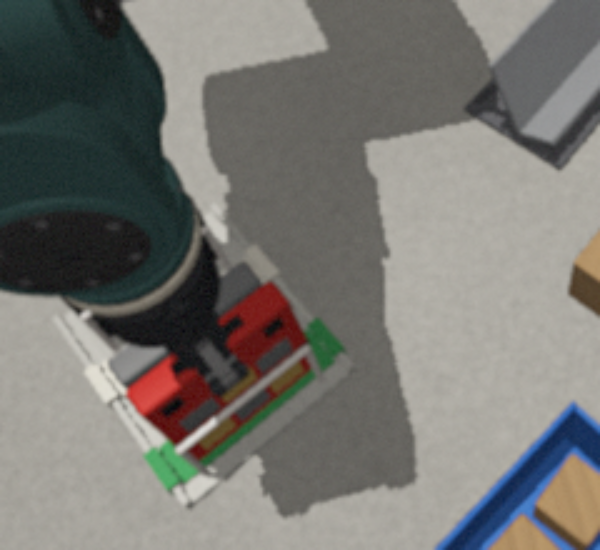

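The case sits flat and is down among the wires, with the front wire across its face at (250,395). It stopped hard at a TCP z of 0.119, where I expected about 0.114. I'll unload the press, then check the camera's height bias against the known tops of the rack cases before letting go.

```bash
python3 -m pendant '[[0,0,1,0],[0,0,2,0],[0,0,2,0]]'
python3 - <<'E'
from h import *
for n in("scene","top"):
    p,_,_=shot(n);z=np.load(n+'.npz');d=z['d']
    P,uv=cloud(p,d>0,d)
    k=(abs(P[:,0]-.486)<.11)&(abs(P[:,1]+.255)<.09);Q=P[k]
    rx=(Q[:,0]-.593)+np.tan(np.radians(3.4))*-(Q[:,1]+.2585)
    for c in(-48,-96,-144,0):
        q=Q[abs(rx*1000-c)<9]; print(n,c,len(q),np.percentile(q[:,2],[5,50,90,98]).round(4))
    k=(abs(P[:,0]-.45)<.1)&(abs(P[:,1]-0)<.08);print('table',np.median(P[k][:,2]).round(4))
E
```

```text
time_s: 11.32
tool_pos: [0.5928, -0.259, 0.119]
tcp_rot: [[0.057, 0.998, 0.001], [0.998, -0.057, -0.001], [-0.001, 0.001, -1.0]]
contact_force: [-1.7, 0.7, 9.2]
width: 0.295
scene -48 741 [0.0059 0.1112 0.1128 0.114 ]
scene -96 114 [0.0081 0.0185 0.0211 0.0222]
scene -144 637 [0.0053 0.1111 0.113  0.1141]
scene 0 263 [0.0072 0.01   0.0193 0.0203]
table 0.0007
top -48 605 [0.0054 0.1097 0.1123 0.1139]
top -96 536 [0.005  0.0084 0.0164 0.0211]
top -144 584 [0.0061 0.1096 0.1123 0.1139]
top 0 357 [0.0043 0.0081 0.0151 0.0198]
table -0.0008
```

The known 111 mm tops read 0.114 at the same percentile. The red top at 0.1515 is therefore really about 0.149, which means it's on the floor plate. I'll release with a limited opening, since the grey case is next door.

```bash
python3 -m pendant '[[0,0,1,0],[0,0,1,0]]' - 20; python3 -m pendant '[[0,0,0,0],[0,0,0,0],[0,0,0,0]]' 0.45;  python3 -m pendant '[[0,0,6,0],[0,0,20,0],[0,0,40,0],[0,0,70,0],[0,0,110,0]]'; python3 -m pendant '[[0,30,40,0],[0,80,60,0],[0,135,60,0],[0,190,60,0],[0,190,60,0]]'; python3 chk.py s7.png
```

```text
time_s: 11.68
tool_pos: [0.5925, -0.2589, 0.119]
tcp_rot: [[0.057, 0.998, -0.0], [0.998, -0.057, 0.0], [0.0, -0.0, -1.0]]
contact_force: [0.1, 1.0, -1.6]
width: 0.292
time_s: 12.05
tool_pos: [0.5926, -0.2589, 0.1193]
tcp_rot: [[0.057, 0.998, 0.0], [0.998, -0.057, -0.0], [-0.0, 0.0, -1.0]]
contact_force: [-0.4, -0.1, 0.7]
width: 0.45
time_s: 12.68
tool_pos: [0.5922, -0.2587, 0.2309]
tcp_rot: [[0.057, 0.998, -0.0], [0.998, -0.057, 0.0], [0.0, -0.0, -1.0]]
contact_force: [1.4, -0.5, 1.1]
width: 0.45
time_s: 13.3
tool_pos: [0.5923, -0.0657, 0.2909]
tcp_rot: [[0.053, 0.999, 0.002], [0.999, -0.053, 0.0], [0.0, 0.002, -1.0]]
contact_force: [0.9, -0.7, 0.2]
width: 0.45
13.3 [ 0.5923 -0.0657  0.2909] yaw -3.03 [ 0.9 -0.7  0.2]
scene 1145 lo [ 0.5824 -0.3165  0.0862] hi [ 0.6105 -0.1977  0.1517]
  face 613 yaw -3.5 tilt 0.3 at [ 0.6069 -0.2598  0.1286] mid x at y=-.2585 0.594
top few
```

View pics/s7.png

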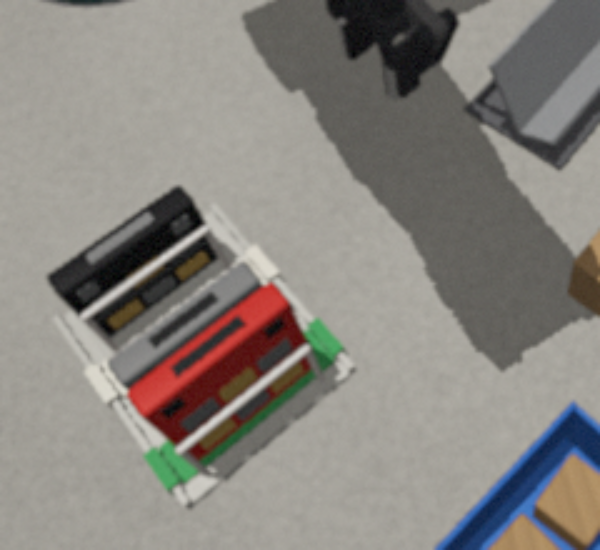

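The red case stands free and upright at (230,370) in the green slot, between its wires, with the gripper clear. I'll check the blue case, then hand in.

Run:
```python
from h import *
p,im,d=shot("scene");z=np.load('scene.npz')
for i,dd in((z['im'],z['d']),(im,d)):
    P,_=cloud(p,mask(i,'blue'),dd);k=(P[:,0]<.6)&(P[:,1]>.2)&(P[:,1]<.42);print(k.sum(),np.median(P[k],0).round(4),P[k].max(0).round(4))
print(manip.close_job())
```

```text
978 [0.5269 0.3015 0.136 ] [0.5751 0.3954 0.1633]
988 [0.5267 0.3022 0.1365] [0.5756 0.3978 0.1633]
the job is handed in; nothing more can be done
None
```

The red case is standing in the green-floored slot, released, with the gripper clear, and I handed the job in at about 13.4 s. I gripped it lightly on its tilted top edge, brought it upright in the rest, lifted it and carried it over. I lowered it between the wires in stages and let go with a limited opening to stay clear of the grey case next door.

**Last checks:**
- **Red case:** it leans only 0.3° and its yaw is -3.5°, matching the slot. Its middle is within about 1 mm of mid-slot.
- **Blue case:** it is within 1 mm of where it started.

**Disagreements:**
- **Height:** the case stopped about 5 mm higher than I had predicted. The camera reads the known 111 mm rack case tops about 3 mm too high. With that corrected, the red top is at about 149 mm, which matches standing on the floor plate.
- **Force:** while confirming it was down I pressed the case onto the floor with a peak reading of 27 N. I took that load off before releasing.
- **Top camera:** its face fits were unreliable while the arm was over the rack, so I went by the scene camera. It also gave no usable view of the red case in the final check.

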